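Preset the batch counter beside the grinder

TASK

Set the three thumbwheels of the batch counter to 4 - 6 - 3 (left, middle, right as seen from the robot), each wheel resting in its click with that many dots on top, by rolling the wheels gently with a light fingertip. Only when the code stands, press the load key right down and let it come back up. Leave the jar, the screwdriver and the steel collar where they are.

Things in the scene. Friction and masses are not known exactly. Their poses are not given: they have to be found in the camera images.
- counter: grey steel counter screwed to the bench, 96 (x) x 170 (y) x 65 mm high, with 6 mm thick foot flanges to 77 mm fore and aft. Origin: centre of the underside, on the bench; x points away from the robot, y to its left, z up. Black thumbwheels stand out of 22 mm wide slots in the top at y = +51, +15 and -21 mm; the load key is at y = -58 mm.
- left_top (a point): nominal top of the left wheel's rim, fixed to the housing: 77 mm above the bench, 12 mm above the housing. Each wheel: smooth hard black rim, 64 mm in diameter, 20 mm wide, axle along the counter's y, 32 mm below its top. Each wheel is shimmed up or down: its real rim lies anywhere from 5 mm above to 5 mm below this point, not measured: find it by touch. It stays there all through.
- middle_top (a point): the same point of the middle wheel. Each axle sits in a stiff rubber bush that yields about 1 mm for every 14 N; no more than 18 N from a finger, please. Rolling a wheel over a click takes about 2 to 3 N along the rim; a fingertip pressing with 5 to 10 N drives it by friction, much lighter pressure slips.
- right_top (a point): the same point of the right wheel
- left (a joint): angle of the left wheel, rad: 0.6283 x the digit on top (0 to 9 white dots on the topmost field; fields are 36 degrees, 20 mm of rim, apart). Grows when the top of the rim is moved away from the robot (counter +x). Sprung clicks: moved more than half a field (10 mm of rim) and let go, it snaps on into the next digit; less, and it snaps back. Stops just below 0 and above 9.
- middle (a joint): the same for the middle wheel
- right (a joint): the same for the right wheel (it may stand right already)
- load_key_top (a point): centre of the top of the load key, a round black push button 28 mm across at the counter's right end; sprung, travels 6 mm straight down, needing about 5 N at the bottom; no more than 18 N on it
- load_key (a joint): travel of the load key in m: 0 up, 0.006 fully down
- jar_mid (a point): clear jar, 60 mm across, 80 mm high; point half-way up. Leave it alone
- driver_grip (a point): screwdriver with a red handle lying on the bench, about 200 mm long; point on the handle. Leave it alone
- collar_mid (a point): steel shaft collar, 60 mm across, 22 mm high, lying on the bench; point half-way up. Leave it alone

How it is judged:
On the way, in this order (a step that is already met when the one before it is completed fails the run):
1. all three wheels rest in the clicks of the code (value of joint left between 2.4133 and 2.6133 rad and value of joint middle between 3.6699 and 3.8699 rad and value of joint right between 1.785 and 1.985 rad), for 0.2 s.
2. the load key is pressed right down (value of joint load_key above 0.0045 m), for 0.05 s.
At the end, for the whole second after the job is handed in: left wheel at 2.513, middle at 3.770 and right at 1.885 rad (4 - 6 - 3), each within 0.1 rad and still; load key back up (within 2 mm) (all of step 1 and velocity of joint left between -0.1 and 0.1 rad/s and velocity of joint middle between -0.1 and 0.1 rad/s and velocity of joint right between -0.1 and 0.1 rad/s and value of joint load_key below 0.002 m); the robot touches nothing.
It fails at once if the load key is pressed while the wheels do not stand at the code (value of joint load_key above 0.003 m and not (value of joint left between 2.3133 and 2.7133 rad and value of joint middle between 3.5699 and 3.9699 rad and value of joint right between 1.685 and 2.085 rad)).
It fails at once if the fingers press on the counter, its wheels, its key or anything else with more than 18 N (contact force between the fingers and anything else above 18 N).
It fails at once if the jar, screwdriver or collar is moved by more than 15 mm (distance of any of jar_mid, driver_grip, collar_mid from where it was at the start of the episode above 0.015 m).
It also fails if it takes over 72 s, if anything falls off the work surface, if the arm or the gripper's body presses on something with over 40 N, if the wrist force passes 120 N, or if a joint passes its speed limit or range.

ROBOT

A 6-joint arm with a two-finger parallel gripper is mounted at the origin on the work surface. World frame = base frame: x ahead of the robot, y to its left, z up, the work surface at z = 0. Lengths are in m, angles in rad, forces in N, time in s.
With the tool pointing down it reaches from about 0.35 to 0.775 m from the base axis. Payload 5.5 kg.
Tool frame: the origin (TCP) lies at the very end of the fingers, on their centre line; the grasp point (between the pads) lies 19 mm behind it (bot.tcp_to_grasp is the distance from the TCP to the grasp point, in m); z points along the fingers, y is the line along which they close (so a half turn about z gives the same grasp; the last joint's range is limited). The gripper opens to 85 mm and grips with 20 to 120 N. Pads are 22 mm wide; open, the fingers measure 114 mm over their backs; the gripper's body (76 mm by 85 mm) begins 54 mm behind the grasp point. The pads swing forward as they close: fully open they stand 13 mm farther back than shut.
Start: joints at [0.997, 0.313, 0.046, 1.304, 0, 1.431], TCP at [0.242, 0.522, 0.231] pointing down, gripper open.
Joint ranges: [-2.76, 2.76], [-0.86, 1.69], [-1.03, 1.26], [-2.2, 2.34], [-1.47, 1.5], [-3.14, 3.14]. Speed limits (rad/s): [2.57, 2.57, 3.14, 3.14, 3.14, 3.14].

INTERFACE

Orientations are given as a unit quaternion [x, y, z, w].
In Python, from station import bot gives the robot as it stands. The module is installed in compiled form; this text tells all that it offers.
- The arm moves only by the tool drive_tool, never from a script. Its argument "commands" is text: rows parted by semicolons, each of 7 numbers parted by spaces: the shift along the tool's x, y, z in m, then the turn, a rotation vector about the tool's x, y, z in rad, then the opening, from 0 (shut) to 1 (fully open). In form: dx dy dz ax ay az fingers; .... A call has 1 to 5 rows; each row is the pose to reach, as a shift and turn from the pose commanded when the call began, along the tool's axes at that moment; what a row does not reach only later rows make up. A row lasts 1/12 s, in which the tool goes at most 41.7 mm and 7.16 degrees, less where a joint would pass 70% of its speed; a pose out of reach is approached as far as the arm can. A call with a gripper value outside its range is refused whole. The fingers move at their own pace and stop on an object; the grip force is fixed at half the most. Time passes only in rows, so rows that repeat a pose let the fingers close. It gives the time, the measured TCP pose, the force, the opening and the grip force at its end, in the units of the state.
- bot.state(): the state, without advancing time (a new reading comes with each control period).
- bot.camera(name): name is "scene" or "top"; returns a dict with "pixels" (480x640x3 uint8, red, green, blue), "intrinsics" (3x3 intrinsics, pixels), "position" and "rotation" of the camera in the world. Camera axes: x right, y down, z forward; pixel columns grow to the right and rows downward; lengths in m; the calibration is good to about 2 mm. A picture is of the moment at which its call begins. There is no depth.
- bot.job_done(): hands the job in; it is judged then, once.
Trained networks look in the newest picture that a camera, given by its name, has taken for a name from the list of things; names that differ only in an ending like _2 or _b are one class to them, and where a whole thing is asked for, a point or a joint stands for the part that bears it (a point fixed in the world has none). Each returns a list of dicts, best first, with "conf" (0 to 1); they miss things now and then, are a little off and sometimes report something else, mostly with a low value. They report only what shows in the picture. A call takes as long as a camera call.
- bot.recognise(query, camera): "point" ([column, row] in pixels, amid what is visible of it).
- bot.outline_of(query, camera): "region" (480x640 bool, what is visible of it) and "point" ([column, row] in pixels, amid what is visible of it).
- bot.place_of(query, camera): "point" ([column, row] in pixels: a listed point, or the origin of a listed thing).
The state is a dict: "time": time; "joint_positions": joint angles; "qvel": joint speeds; "tau": joint torques, N m; "eef_pos": TCP position; "tool_rot": TCP orientation; "contact_force": force on the tool from outside, world axes, zero at the start; "torque": the same for the moment, N m; "opening": finger opening in m; "gripper_force": force on a finger pad.
Only numpy, scipy, OpenCV 4.12 (cv2) and the standard library are available. Lean on these libraries where they do the work, as an engineer would, in place of code of your own. Each camera call takes 0.05 s, during which the arm holds its last target. There are 200 camera calls.

## Working session

There is one attempt and no reset: what is moved stays moved. The work goes in short steps, Python scripts to look and compute and a tool call to move; the robot and the scene stay as the last step left them, time stands still between calls to the robot, and variables do not carry over. Pictures are saved under pics/ and viewed, at most 10 in all, crops included, and the job is handed in when it is done.

Besides the shell and the picture viewer there is one more tool, called after "Emit:" by a JSON object that holds its "name" and its "arguments". drive_tool: Moves the arm, as the interface text tells. Its arguments: {"type":"object","properties":{"commands":{"type":"string"}},"required":["commands"]}

```bash
mkdir -p pics
cat > h.py <<'E'
import numpy as np, cv2
from station import bot
def ray(c,p):
    K=np.array(c["intrinsics"]);R=np.array(c["rotation"])
    if R.shape!=(3,3):
        from scipy.spatial.transform import Rotation as Ro; R=Ro.from_quat(R).as_matrix()
    return np.array(c["position"]),R@np.linalg.inv(K)@np.array([p[0],p[1],1.])
def at(c,p,z):
    o,d=ray(c,p); return o+d*(z-o[2])/d[2]
def proj(c,X):
    R=np.array(c["rotation"])
    if R.shape!=(3,3):
        from scipy.spatial.transform import Rotation as Ro; R=Ro.from_quat(R).as_matrix()
    q=np.array(c["intrinsics"])@(R.T@(np.array(X)-np.array(c["position"]))); return q[:2]/q[2]
E
python3 - <<'E'
from h import *
s=bot.state(); print({k:np.round(v,3) for k,v in s.items()})
Z=dict(left_top=.077,middle_top=.077,right_top=.077,load_key_top=.07,jar_mid=.04,driver_grip=.015,collar_mid=.011,counter=0)
for n in("top","scene"):
    c=bot.camera(n); cv2.imwrite(f"pics/{n}0.png",c["pixels"][:,:,::-1]); print(n,np.round(c["position"],3))
    for k,z in Z.items():
        for r in bot.place_of(k,n)[:2]: print(k,np.round(r["point"],1),round(r["conf"],2),np.round(at(c,r["point"],z),3))
E
```

```text
{'time': np.float64(0.0), 'joint_positions': array([0.997, 0.314, 0.045, 1.304, 0.   , 1.431]), 'qvel': array([-0.002, -0.001,  0.001,  0.002, -0.002, -0.   ]), 'tau': array([ 3.0000e-03, -4.8063e+01,  2.9853e+01,  1.9000e-02,  0.0000e+00,
        0.0000e+00]), 'eef_pos': array([0.241, 0.521, 0.23 ]), 'tool_rot': array([ 0.215,  0.977, -0.001, -0.   ]), 'contact_force': array([-0.818, -0.004,  0.211]), 'torque': array([ 0.009, -0.01 , -0.011]), 'gripper_force': np.float64(0.0), 'opening': np.float64(0.086)}
top [0.569 0.064 0.843]
left_top [385.2 312.7] 0.68 [ 0.51  -0.041  0.077]
middle_top [407.  312.3] 0.7 [ 0.511 -0.074  0.077]
middle_top [406.6 302.5] 0.51 [ 0.525 -0.074  0.077]
right_top [429.  304.8] 0.7 [ 0.522 -0.108  0.077]
load_key_top [455.9 296.4] 0.73 [ 0.534 -0.152  0.07 ]
load_key_top [329.2 356.1] 0.29 [0.444 0.045 0.07 ]
jar_mid [372.7 227.1] 0.81 [ 0.645 -0.028  0.04 ]
driver_grip [331.2 358.5] 0.83 [0.431 0.04  0.015]
collar_mid [490.7 262.5] 0.91 [ 0.587 -0.228  0.011]
counter [409.2 303.9] 0.71 [ 0.519 -0.092  0.   ]
scene [ 1.311 -0.083  0.726]
left_top [240.8 220. ] 0.67 [ 0.517 -0.039  0.077]
middle_top [217.2 219.6] 0.63 [ 0.507 -0.077  0.077]
right_top [203.4 229.3] 0.6 [ 0.527 -0.101  0.077]
load_key_top [173.  232.2] 0.67 [ 0.515 -0.15   0.07 ]
jar_mid [261.4 293. ] 0.79 [ 0.652 -0.028  0.04 ]
jar_mid [278.5 212.7] 0.63 [0.467 0.031 0.04 ]
driver_grip [278. 213.] 0.7 [0.437 0.034 0.015]
collar_mid [137.9 295.4] 0.64 [ 0.586 -0.217  0.011]
counter [215.1 262.1] 0.66 [ 0.525 -0.091  0.   ]
```

Run:
```python
import cv2,numpy as np
a=cv2.imread("pics/top0.png")[180:400,290:540]; b=cv2.imread("pics/scene0.png")[170:340,100:320]
a=cv2.resize(a,(600,528),interpolation=cv2.INTER_CUBIC)
b=cv2.resize(b,(770,595),interpolation=cv2.INTER_CUBIC)
cv2.imwrite("pics/a.png",a);cv2.imwrite("pics/b.png",b)
```

```text
(no output)
```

View pics/a.png

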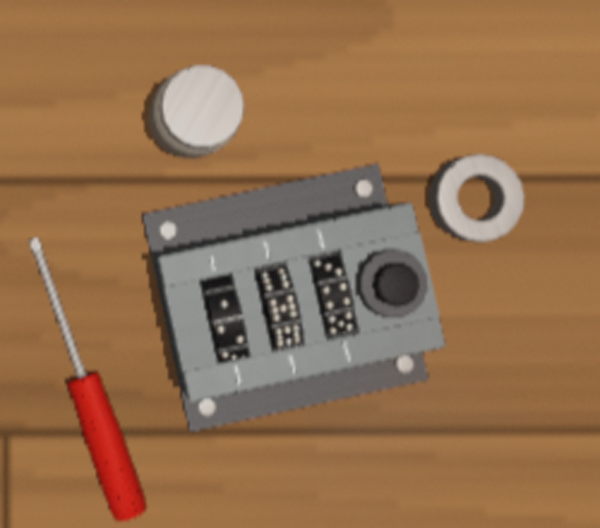

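View pics/b.png

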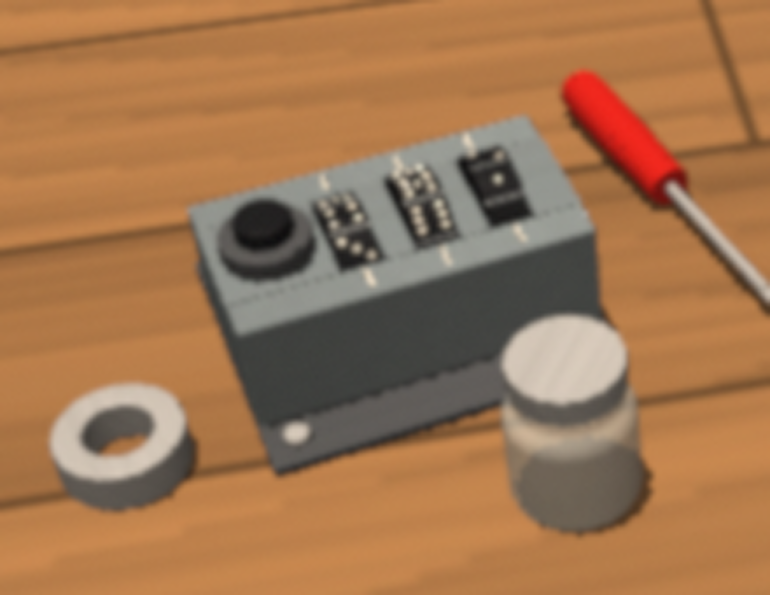

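The top view shows the counter at yaw of about 11°. The wheels read about 1–2 (left), 7 (middle) and 4 (right). The jar lies beyond it, the collar right and beyond, and the driver to the left. I'll fit the pose from the housing corners and rectify the picture.

```bash
cat >> h.py <<'E'
def pose(): 
    d=np.load("pose.npy"); return d
def W(p,P=None):
    x,y,t=pose() if P is None else P; c,s=np.cos(t),np.sin(t)
    return np.array([x+c*p[0]-s*p[1],y+s*p[0]+c*p[1],p[2]])
def rect(c,z=.077,mm=6):
    # x up, y left; 90 x 110... covers x +-45, y -85..85
    src=[];dst=[]
    for x in(-.048,.048):
        for y in(-.085,.085):
            src.append(proj(c,W([x,y,z])));dst.append([(85-y*1e3)*mm*.75,(48-x*1e3)*mm*.75])
    H=cv2.getPerspectiveTransform(np.float32(src),np.float32(dst))
    im=cv2.warpPerspective(c["pixels"][:,:,::-1].copy(),H,(int(170*mm*.75),int(96*mm*.75)),flags=cv2.INTER_CUBIC)
    return im
E
python3 - <<'E'
from h import *
from scipy.optimize import least_squares
c=bot.camera("top")
pts=[((158,255),(48,85)),((413,204),(48,-85)),((443,347),(-48,-85)),((187,398),(-48,85))]
obs=[(np.array(p)/2.4+[290,180],np.array([*q,65])/1e3) for p,q in pts]
extra=[((385.2,312.7),(0,51,77)),((407,307),(0,15,77)),((429,304.8),(0,-21,77)),((455.9,296.4),(0,-58,75))]
f=lambda P,o: np.concatenate([proj(c,W(q,P))-p for p,q in o])
r=least_squares(f,[.52,-.09,.2],args=(obs,));print(r.x,np.round(r.fun,1))
np.save("pose.npy",r.x)
o2=[(np.array(p),np.array(q)/1e3) for p,q in extra]
print(np.round(f(r.x,o2),1))
for n in("left",51),("mid",15),("right",-21),("key",-58): print(n,np.round(W([0,n[1]/1e3,.077]),4))
s=bot.camera("scene")
a=rect(c);b=rect(s)
im=np.vstack([a[:, :],b])[:, :]
y=int(48*4.5)
for k in(y,y+a.shape[0]): im[k,::12]=(0,0,255)
cv2.imwrite("pics/r0.png",cv2.resize(im,(690,int(im.shape[0]*690/im.shape[1]))))
E
```

```text
[ 0.52046854 -0.0894276   0.18926045] [-0.5 -0.8 -0.  -0.7  0.7  0.6 -0.2  0.8]
[-1.2 -0.5  0.1  0.7  1.1 -1.7 -2.5  1.9]
('left', 51) [ 0.5109 -0.0393  0.077 ]
('mid', 15) [ 0.5176 -0.0747  0.077 ]
('right', -21) [ 0.5244 -0.1101  0.077 ]
('key', -58) [ 0.5314 -0.1464  0.077 ]
```

View pics/r0.png

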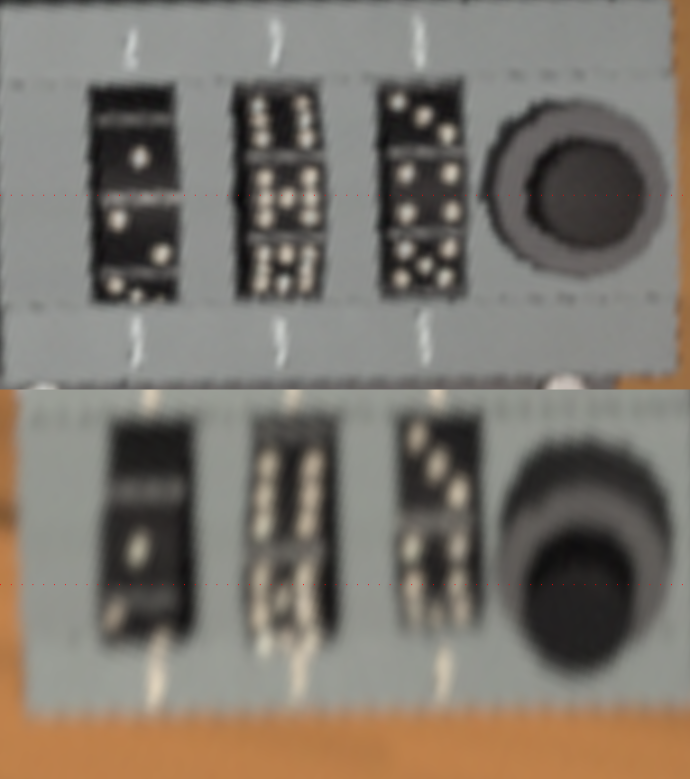

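The rectified view shows the right wheel at 4 and the middle at 7. The left wheel seems to stand between 1 and 2, at about 1.5. So left needs about +2.5 fields, and middle and right need −1 each. Moving over the left wheel now with the fingers shut.

Emit:
{"name": "drive_tool", "arguments": {"commands": "-0.16 -0.13 0.02 0 0 -0.2 0; -0.16 -0.13 0.02 0 0 -0.2 0; -0.16 -0.13 0.02 0 0 -0.2 0; -0.16 -0.13 0.02 0 0 -0.4 0; -0.16 -0.13 0.02 0 0 -0.622 0"}}

```text
time: 1.42
eef_pos: [0.3285, 0.344, 0.2122]
tool_rot: [0.004, 1.0, 0.0, 0.0]
contact_force: [0.0, 0.6, 0.2]
opening: 0.0255
gripper_force: 0.0
```

```bash
cat >> h.py <<'E'
from scipy.spatial.transform import Rotation as Ro
def go(p):
    s=bot.state(); R=Ro.from_quat(s["tool_rot"]).as_matrix(); x,y,t=pose()
    d=R.T@(W(p)-s["eef_pos"]); e=np.arctan2(R[1,0],R[0,0]); a=(t+np.pi-e+np.pi)%(2*np.pi)-np.pi
    print("t",round(float(s["time"]),2),"shift",np.round(d,4),"az",round(-a,3),"tilt",np.round(R[:,2],3),"F",np.round(s["contact_force"],2),"q",np.round(s["joint_positions"],2))
    c,si=np.cos(t),np.sin(t);q=s["eef_pos"]-[x,y,0]; print("in counter mm",np.round([1e3*(c*q[0]+si*q[1]),1e3*(-si*q[0]+c*q[1]),1e3*q[2]],2))
E
python3 -c "
from h import *
go([0,.051,.11])"
```

```text
t 1.42 shift [-0.1854 -0.3819  0.1022] az -0.197 tilt [ 0.  0. -1.] F [0.01 0.58 0.16] q [ 0.64  0.13 -0.24  1.2  -0.    0.65]
in counter mm [-107.03  461.76  212.22]
```

Emit:
{"name": "drive_tool", "arguments": {"commands": "-0.09 -0.19 0.04 0 0 -0.1 0; -0.185 -0.38 0.09 0 0 -0.197 0; -0.185 -0.38 0.09 0 0 -0.197 0; -0.185 -0.38 0.09 0 0 -0.197 0; -0.185 -0.38 0.09 0 0 -0.197 0"}}

```text
time: 1.83
eef_pos: [0.4144, 0.1612, 0.1699]
tool_rot: [-0.092, 0.996, 0.0, 0.001]
contact_force: [0.7, 0.6, 0.0]
opening: -0.0002
gripper_force: 0.0
```

```bash
python3 -c "
from h import *
go([-.008,.051,.09])"
```

```text
t 1.83 shift [-0.0501 -0.2149  0.0799] az -0.005 tilt [ 0.001  0.    -1.   ] F [0.7  0.59 0.03] q [ 0.19  0.09 -0.39  1.09  0.    0.01]
in counter mm [-57.07 266.12 169.88]
```

Emit:
{"name": "drive_tool", "arguments": {"commands": "-0.05 -0.215 0.05 0 0 -0.005 0; -0.05 -0.215 0.05 0 0 -0.005 0; -0.05 -0.215 0.05 0 0 -0.005 0; -0.05 -0.215 0.05 0 0 -0.005 0; -0.05 -0.215 0.05 0 0 -0.005 0"}}

```text
time: 2.25
eef_pos: [0.4958, -0.0253, 0.1237]
tool_rot: [-0.094, 0.996, -0.0, 0.0]
contact_force: [0.2, 0.7, 0.5]
opening: -0.0003
gripper_force: 0.0
```

Emit:
{"name": "drive_tool", "arguments": {"commands": "0 0 0 0 0 0 0; 0 0 0 0 0 0 0; 0 0 0 0 0 0 0"}}

```text
time: 2.5
eef_pos: [0.4947, -0.0232, 0.1237]
tool_rot: [-0.094, 0.996, 0.0, -0.0]
contact_force: [-0.2, 0.7, 0.0]
opening: -0.0001
gripper_force: 0.0
```

```bash
python3 -c "
from h import *
go([-.008,.051,.085])"
```

```text
t 2.5 shift [-0.0049 -0.0189  0.0386] az -0.002 tilt [-0.001  0.001 -1.   ] F [-0.23  0.71  0.03] q [-0.21  0.22 -0.35  1.    0.   -0.4 ]
in counter mm [-12.83  69.85 123.65]
```

Emit:
{"name": "drive_tool", "arguments": {"commands": "-0.005 -0.019 0 0 0 0 0; -0.005 -0.019 0.02 0 0 0 0; -0.005 -0.019 0.037 0 0 0 0; -0.005 -0.019 0.037 0 0 0 0; -0.005 -0.019 0.037 0 0 0 0"}}

```text
time: 2.92
eef_pos: [0.5024, -0.0393, 0.0867]
tool_rot: [-0.095, 0.995, 0.0, -0.001]
contact_force: [0.5, -0.4, -0.2]
opening: 0.0002
gripper_force: 0.0
```

Emit:
{"name": "drive_tool", "arguments": {"commands": "0 0 0.001 0 0 0 0; 0 0 0.002 0 0 0 0; 0 0 0.003 0 0 0 0; 0 0 0.004 0 0 0 0; 0 0 0.004 0 0 0 0"}}

```text
time: 3.33
eef_pos: [0.5038, -0.0409, 0.0831]
tool_rot: [-0.094, 0.996, -0.0, 0.0]
contact_force: [1.1, -0.0, 0.2]
opening: -0.0001
gripper_force: 0.0
```

Emit:
{"name": "drive_tool", "arguments": {"commands": "0 0 0.0007 0 0 0 0; 0 0 0.0014 0 0 0 0; 0 0 0.0014 0 0 0 0"}}

```text
time: 3.58
eef_pos: [0.5036, -0.041, 0.0813]
tool_rot: [-0.094, 0.996, 0.0, -0.0]
contact_force: [-0.2, -0.2, -0.0]
opening: -0.0
gripper_force: 0.0
```

Emit:
{"name": "drive_tool", "arguments": {"commands": "0 0 0.0005 0 0 0 0; 0 0 0.001 0 0 0 0; 0 0 0.001 0 0 0 0"}}

```text
time: 3.83
eef_pos: [0.5036, -0.0409, 0.0803]
tool_rot: [-0.094, 0.996, 0.0, -0.0]
contact_force: [1.1, -0.3, -0.1]
opening: -0.0
gripper_force: 0.0
```

Emit:
{"name": "drive_tool", "arguments": {"commands": "0 0 0.0005 0 0 0 0; 0 0 0.001 0 0 0 0; 0 0 0.001 0 0 0 0"}}

```text
time: 4.08
eef_pos: [0.504, -0.0409, 0.0797]
tool_rot: [-0.094, 0.996, 0.0, 0.0]
contact_force: [0.2, 0.5, 2.0]
opening: -0.0001
gripper_force: 1.4
```

Emit:
{"name": "drive_tool", "arguments": {"commands": "0 0 0.0004 0 0 0 0; 0 0 0.0004 0 0 0 0"}}

```text
time: 4.25
eef_pos: [0.5042, -0.0409, 0.0796]
tool_rot: [-0.094, 0.996, -0.0, 0.001]
contact_force: [-1.2, -0.0, 5.0]
opening: 0.0002
gripper_force: 2.5
```

Emit:
{"name": "drive_tool", "arguments": {"commands": "0 0 0.0003 0 0 0 0; -0.003 0 0.0003 0 0 0 0; -0.006 0 0.0003 0 0 0 0; -0.009 0 0.0003 0 0 0 0; -0.009 0 0.0003 0 0 0 0"}}

```text
time: 4.67
eef_pos: [0.5134, -0.039, 0.0794]
tool_rot: [-0.094, 0.996, 0.0, 0.001]
contact_force: [-0.5, 1.5, 6.5]
opening: 0.0001
gripper_force: 3.3
```

```bash
python3 -c "
from h import *
go([0,.051,.077])"
```

```text
t 4.67 shift [0.0026 0.0002 0.0024] az -0.0 tilt [ 0.002  0.    -1.   ] F [-0.54  1.52  6.55] q [-0.23  0.3  -0.37  0.9   0.   -0.42]
in counter mm [ 2.56 50.83 79.43]
```

Emit:
{"name": "drive_tool", "arguments": {"commands": "0 0 -0.004 0 0 0 0; 0.012 0 -0.004 0 0 0 0; 0.012 0 -0.004 0 0 0 0; 0.012 0 -0.0005 0 0 0 0; 0.012 0 -0.0005 0 0 0 0"}}

```text
time: 5.08
eef_pos: [0.5009, -0.0415, 0.0792]
tool_rot: [-0.094, 0.996, -0.0, 0.0]
contact_force: [-1.1, 0.2, 6.1]
opening: -0.0001
gripper_force: 3.1
```

Run:
```python
from h import *
go([-.01,.051,.077])
c=bot.camera("scene"); r=rect(c,.077); cv2.imwrite("pics/s1.png",cv2.resize(r,(690,390)))
```

```text
t 5.08 shift [-0.0002  0.0003  0.0022] az -0.001 tilt [ 0. -0. -1.] F [-1.06  0.23  6.12] q [-0.24  0.28 -0.4   0.9   0.   -0.43]
in counter mm [-10.21  50.72  79.23]
```

View pics/s1.png

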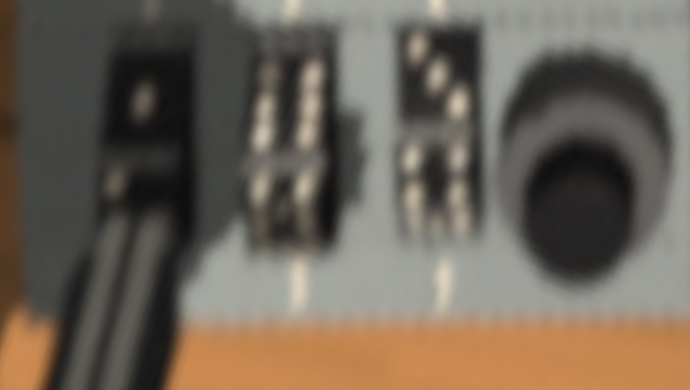

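The left wheel now shows 1 on the far side and 2 on top. Next, a full-field stroke.

Emit:
{"name": "drive_tool", "arguments": {"commands": "-0.002 0 0.0003 0 0 0 0; -0.006 0 0.0003 0 0 0 0; -0.010 0 0.0003 0 0 0 0; -0.014 0 0.0003 0 0 0 0; -0.018 0 0.0003 0 0 0 0"}}

```text
time: 5.55
eef_pos: [0.5198, -0.0377, 0.0795]
tool_rot: [-0.094, 0.996, 0.0, 0.001]
contact_force: [0.5, 2.4, 4.4]
opening: 0.0003
gripper_force: 2.2
```

Emit:
{"name": "drive_tool", "arguments": {"commands": "-0.002 0 0 0 0 0 0; -0.002 0 -0.004 0 0 0 0; -0.002 0 -0.006 0 0 0 0; 0.018 0 -0.006 0 0 0 0; 0.018 0 -0.006 0 0 0 0"}}

```text
time: 5.97
eef_pos: [0.4976, -0.0414, 0.0843]
tool_rot: [-0.094, 0.996, 0.0, -0.002]
contact_force: [-1.0, -0.1, -0.1]
opening: 0.0001
gripper_force: 0.0
```

Emit:
{"name": "drive_tool", "arguments": {"commands": "0 0 0.004 0 0 0 0; 0 0 0.0058 0 0 0 0; 0 0 0.0058 0 0 0 0"}}

```text
time: 6.22
eef_pos: [0.5013, -0.0417, 0.0793]
tool_rot: [-0.094, 0.996, -0.0, 0.0]
contact_force: [-1.8, -0.3, 5.6]
opening: 0.0
gripper_force: 2.9
```

Run:
```python
from h import *
go([-.01,.051,.077])
c=bot.camera("scene"); r=rect(c,.077); cv2.imwrite("pics/s2.png",cv2.resize(r,(690,390)))
```

```text
t 6.22 shift [0.0002 0.0005 0.0023] az -0.001 tilt [ 0.001 -0.    -1.   ] F [-1.81 -0.25  5.61] q [-0.24  0.28 -0.4   0.9   0.   -0.43]
in counter mm [-9.81 50.52 79.31]
```

View pics/s2.png

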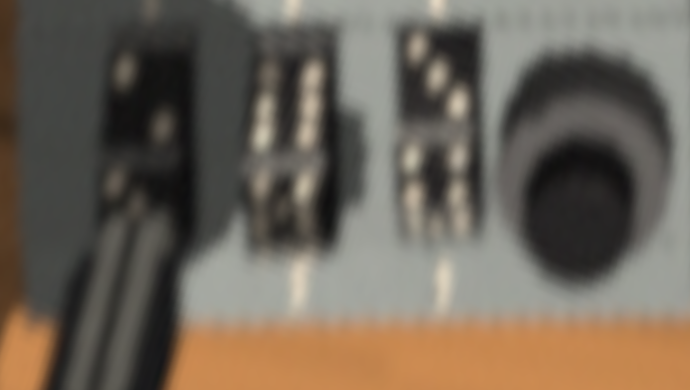

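The 2 is now on the far side, so the left wheel stands at 3. I'll repeat the stroke, then lift and move back from the wheel.

Emit:
{"name": "drive_tool", "arguments": {"commands": "-0.002 0 0.0003 0 0 0 0; -0.006 0 0.0003 0 0 0 0; -0.010 0 0.0003 0 0 0 0; -0.014 0 0.0003 0 0 0 0; -0.018 0 0.0003 0 0 0 0"}}

```text
time: 6.68
eef_pos: [0.5202, -0.0378, 0.0795]
tool_rot: [-0.094, 0.996, 0.0, 0.001]
contact_force: [1.3, 2.0, 4.9]
opening: -0.0003
gripper_force: 2.1
```

Emit:
{"name": "drive_tool", "arguments": {"commands": "-0.002 0 0 0 0 0 0; -0.002 0 -0.006 0 0 0 0; -0.002 0 -0.009 0 0 0 0; -0.002 -0.036 -0.009 0 0 0 0; -0.002 -0.036 -0.009 0 0 0 0"}}

```text
time: 7.1
eef_pos: [0.529, -0.0769, 0.0884]
tool_rot: [-0.093, 0.996, -0.002, 0.001]
contact_force: [1.1, -0.1, 0.1]
opening: 0.0
gripper_force: 0.0
```

Run:
```python
from h import *
go([.010,.015,.084])
c=bot.camera("scene"); r=rect(c,.077); cv2.imwrite("pics/s3.png",cv2.resize(r,(690,390)))
```

```text
t 7.1 shift [0.0007 0.0043 0.0044] az -0.003 tilt [ 0.003 -0.003 -1.   ] F [ 1.08 -0.11  0.09] q [-0.29  0.32 -0.31  0.94 -0.   -0.48]
in counter mm [10.71 10.68 88.42]
```

View pics/s3.png

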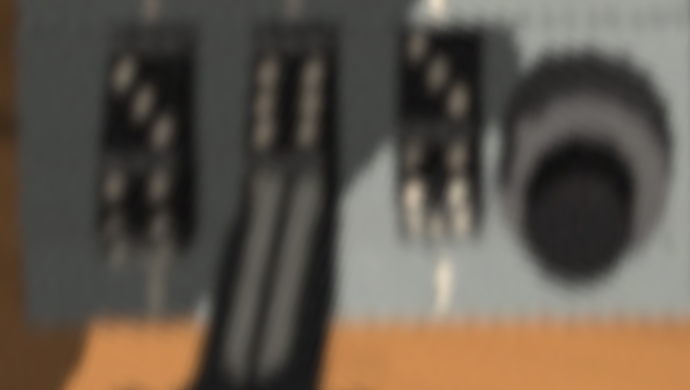

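The left wheel stands at 4. Now probing the middle wheel.

Emit:
{"name": "drive_tool", "arguments": {"commands": "0 0 0 0 0 0 0; 0 0 0.003 0 0 0 0; 0 0 0.005 0 0 0 0; 0 0 0.005 0 0 0 0"}}

```text
time: 7.48
eef_pos: [0.5263, -0.0724, 0.0821]
tool_rot: [-0.094, 0.996, 0.0, -0.001]
contact_force: [0.1, -0.2, -0.2]
opening: -0.0
gripper_force: 0.0
```

```bash
python3 -c "
from h import *
go([.01,.015,.084])"
```

```text
t 7.48 shift [-0.001  -0.0007 -0.0019] az 0.0 tilt [-0.001  0.001 -1.   ] F [ 0.1  -0.21 -0.22] q [-0.29  0.32 -0.32  0.93  0.   -0.48]
in counter mm [ 8.96 15.66 82.11]
```

Emit:
{"name": "drive_tool", "arguments": {"commands": "-0.001 0 0.0006 0 0 0 0; -0.001 0 0.0012 0 0 0 0; -0.001 0 0.0012 0 0 0 0"}}

```text
time: 7.73
eef_pos: [0.5281, -0.0726, 0.0815]
tool_rot: [-0.094, 0.996, 0.0, -0.0]
contact_force: [-0.7, 0.9, -1.1]
opening: 0.0003
gripper_force: 0.0
```

Emit:
{"name": "drive_tool", "arguments": {"commands": "0 0 0.0005 0 0 0 0; 0 0 0.001 0 0 0 0; 0 0 0.001 0 0 0 0"}}

```text
time: 7.98
eef_pos: [0.5281, -0.0729, 0.0806]
tool_rot: [-0.094, 0.996, 0.0, 0.0]
contact_force: [0.2, 0.1, 0.5]
opening: 0.0002
gripper_force: 0.0
```

Emit:
{"name": "drive_tool", "arguments": {"commands": "0 0 0.0005 0 0 0 0; 0 0 0.001 0 0 0 0; 0 0 0.001 0 0 0 0"}}

```text
time: 8.23
eef_pos: [0.5283, -0.0729, 0.0799]
tool_rot: [-0.094, 0.996, 0.0, 0.0]
contact_force: [0.3, 1.1, 2.5]
opening: 0.0002
gripper_force: 1.4
```

Emit:
{"name": "drive_tool", "arguments": {"commands": "0 0 0.0004 0 0 0 0; 0 0 0.0008 0 0 0 0; 0 0 0.0008 0 0 0 0"}}

```text
time: 8.48
eef_pos: [0.5286, -0.0729, 0.0795]
tool_rot: [-0.094, 0.996, -0.0, 0.001]
contact_force: [-0.3, 1.0, 6.6]
opening: 0.0
gripper_force: 3.1
```

Emit:
{"name": "drive_tool", "arguments": {"commands": "0.002 0 0.0002 0 0 0 0; 0.006 0 0.0003 0 0 0 0; 0.010 0 0.0003 0 0 0 0; 0.014 0 0.0003 0 0 0 0; 0.018 0 0.0003 0 0 0 0"}}

```text
time: 8.9
eef_pos: [0.5114, -0.0765, 0.0796]
tool_rot: [-0.094, 0.996, -0.0, 0.001]
contact_force: [-0.8, 1.1, 7.2]
opening: -0.0001
gripper_force: 3.7
```

Emit:
{"name": "drive_tool", "arguments": {"commands": "0.002 0 0 0 0 0 0; 0.002 0 -0.006 0 0 0 0; 0.002 0 -0.009 0 0 0 0; -0.018 -0.036 -0.009 0 0 0 0; -0.018 -0.036 -0.009 0 0 0 0"}}

```text
time: 9.32
eef_pos: [0.5391, -0.112, 0.088]
tool_rot: [-0.093, 0.996, -0.002, 0.002]
contact_force: [1.8, -0.5, 0.7]
opening: 0.0
gripper_force: 0.0
```

Emit:
{"name": "drive_tool", "arguments": {"commands": "0 0 0 0 0 0 0; 0 0 0.003 0 0 0 0; 0 0 0.005 0 0 0 0; 0 0 0.005 0 0 0 0"}}

```text
time: 9.65
eef_pos: [0.5338, -0.1075, 0.0818]
tool_rot: [-0.094, 0.996, 0.0, -0.001]
contact_force: [-0.2, -0.0, -0.3]
opening: -0.0001
gripper_force: 0.0
```

Run:
```python
from h import *
go([.010,-.021,.082])
c=bot.camera("scene"); r=rect(c,.077); cv2.imwrite("pics/s4.png",cv2.resize(r,(690,390)))
```

```text
t 9.65 shift [-0.0003 -0.0008 -0.0002] az -0.0 tilt [-0.002  0.001 -1.   ] F [-0.25 -0.02 -0.31] q [-0.35  0.35 -0.29  0.94  0.   -0.54]
in counter mm [  9.65 -20.24  81.76]
```

View pics/s4.png

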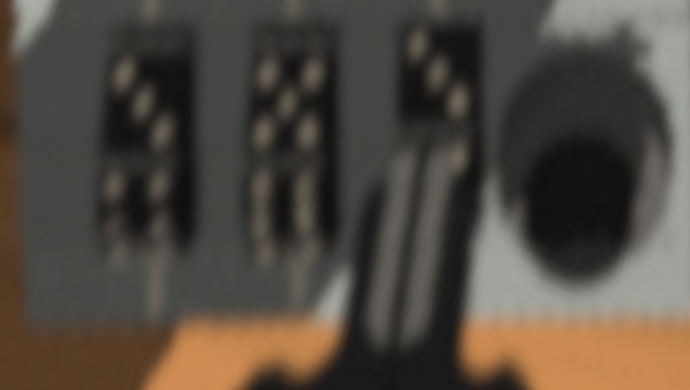

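The middle wheel now stands at 6, with 5 on the far side. Next is the right wheel, which looks lower than the others.

Emit:
{"name": "drive_tool", "arguments": {"commands": "0 0 0.0006 0 0 0 0; 0 0 0.0012 0 0 0 0; 0 0 0.0012 0 0 0 0"}}

```text
time: 9.95
eef_pos: [0.5347, -0.108, 0.0813]
tool_rot: [-0.094, 0.996, 0.0, 0.0]
contact_force: [-0.2, 0.2, 0.4]
opening: 0.0
gripper_force: 0.0
```

Emit:
{"name": "drive_tool", "arguments": {"commands": "0 0 0.0005 0 0 0 0; 0 0 0.001 0 0 0 0; 0 0 0.001 0 0 0 0"}}

```text
time: 10.2
eef_pos: [0.5348, -0.1082, 0.0803]
tool_rot: [-0.094, 0.996, 0.0, 0.0]
contact_force: [-0.3, 0.1, -0.4]
opening: -0.0002
gripper_force: 0.0
```

Emit:
{"name": "drive_tool", "arguments": {"commands": "0 0 0.0005 0 0 0 0; 0 0 0.001 0 0 0 0; 0 0 0.001 0 0 0 0"}}

```text
time: 10.45
eef_pos: [0.5348, -0.1083, 0.0792]
tool_rot: [-0.094, 0.996, 0.0, -0.0]
contact_force: [0.9, -0.5, 0.4]
opening: 0.0001
gripper_force: 0.0
```

Emit:
{"name": "drive_tool", "arguments": {"commands": "0 0 0.0005 0 0 0 0; 0 0 0.001 0 0 0 0; 0 0 0.001 0 0 0 0"}}

```text
time: 10.7
eef_pos: [0.5348, -0.1083, 0.0782]
tool_rot: [-0.094, 0.996, 0.0, -0.0]
contact_force: [-0.1, 0.4, 0.4]
opening: 0.0004
gripper_force: 0.0
```

Emit:
{"name": "drive_tool", "arguments": {"commands": "0 0 0.0005 0 0 0 0; 0 0 0.001 0 0 0 0; 0 0 0.001 0 0 0 0"}}

```text
time: 10.95
eef_pos: [0.5348, -0.1082, 0.0772]
tool_rot: [-0.094, 0.996, 0.0, -0.0]
contact_force: [1.0, -0.5, -0.1]
opening: -0.0001
gripper_force: 0.0
```

Emit:
{"name": "drive_tool", "arguments": {"commands": "0 0 0.0005 0 0 0 0; 0 0 0.001 0 0 0 0; 0 0 0.001 0 0 0 0"}}

```text
time: 11.2
eef_pos: [0.5348, -0.1083, 0.0762]
tool_rot: [-0.094, 0.996, 0.0, -0.0]
contact_force: [0.1, 0.5, 0.3]
opening: -0.0003
gripper_force: 0.0
```

Emit:
{"name": "drive_tool", "arguments": {"commands": "0 0 0.0005 0 0 0 0; 0 0 0.001 0 0 0 0; 0 0 0.001 0 0 0 0"}}

```text
time: 11.45
eef_pos: [0.5348, -0.1083, 0.0752]
tool_rot: [-0.094, 0.996, 0.0, -0.0]
contact_force: [-0.1, -0.1, 0.7]
opening: -0.0001
gripper_force: 0.0
```

Emit:
{"name": "drive_tool", "arguments": {"commands": "0 0.003 0 0 0 0 0; 0 0.003 0.0005 0 0 0 0; 0 0.003 0.001 0 0 0 0; 0 0.003 0.001 0 0 0 0"}}

```text
time: 11.78
eef_pos: [0.5343, -0.1051, 0.0744]
tool_rot: [-0.094, 0.996, 0.0, 0.0]
contact_force: [-0.8, -0.1, 1.2]
opening: -0.0004
gripper_force: 0.4
```

Contact at about 74.4 mm.

Emit:
{"name": "drive_tool", "arguments": {"commands": "0 0 0.0004 0 0 0 0; 0 0 0.0009 0 0 0 0; 0 0 0.0009 0 0 0 0"}}

```text
time: 12.03
eef_pos: [0.5345, -0.1052, 0.0739]
tool_rot: [-0.094, 0.996, 0.0, 0.0]
contact_force: [-1.0, 2.0, 5.6]
opening: 0.0004
gripper_force: 2.4
```

Same stroke as the middle wheel, then lift high and clear to the robot's side for a look.

Emit:
{"name": "drive_tool", "arguments": {"commands": "0.002 0 0.0003 0 0 0 0; 0.006 0 0.0005 0 0 0 0; 0.010 0 0.0005 0 0 0 0; 0.014 0 0.0005 0 0 0 0; 0.018 0 0.0005 0 0 0 0"}}

```text
time: 12.45
eef_pos: [0.5172, -0.1087, 0.0739]
tool_rot: [-0.094, 0.996, -0.0, 0.001]
contact_force: [-1.1, 0.8, 6.0]
opening: 0.0001
gripper_force: 3.1
```

Emit:
{"name": "drive_tool", "arguments": {"commands": "0.002 0 0 0 0 0 0; 0.002 0 -0.006 0 0 0 0; 0.002 0 -0.03 0 0 0 0; 0.035 0 -0.05 0 0 0 0; 0.07 0 -0.05 0 0 0 0"}}

```text
time: 12.87
eef_pos: [0.451, -0.1233, 0.1264]
tool_rot: [-0.095, 0.995, -0.002, 0.003]
contact_force: [1.4, -1.1, 0.5]
opening: -0.0001
gripper_force: 0.0
```

Emit:
{"name": "drive_tool", "arguments": {"commands": "0 0 0 0 0 0 0; 0 0 0 0 0 0 0"}}

```text
time: 13.03
eef_pos: [0.4465, -0.1219, 0.1232]
tool_rot: [-0.093, 0.996, 0.0, -0.0]
contact_force: [0.3, 0.1, -0.5]
opening: -0.0003
gripper_force: 0.0
```

Run:
```python
from h import *
go([0,-.058,.085])
c=bot.camera("scene"); r=rect(c,.077); cv2.imwrite("pics/s5.png",cv2.resize(r,(690,390)))
for n in("scene","top"):
    c=bot.camera(n)
    for k in bot.outline_of("load_key",n)[:1]: print(n,k["conf"],k["point"],"expect",np.round(proj(c,W([0,-.058,.077])),1), at(c,k["point"],.077))
```

```text
t 13.03 shift [-0.0789 -0.0399  0.0382] az -0.002 tilt [-0.  0. -1.] F [ 0.29  0.05 -0.51] q [-0.44  0.16 -0.42  0.98 -0.   -0.63]
in counter mm [-78.79 -17.93 123.22]
scene 0.64 [175.0, 233.0] expect [175.  235.2] [ 0.52590986 -0.1460485   0.077     ]
top 0.53 [453.9, 298.1] expect [453.8 298.4] [ 0.53180897 -0.14656521  0.077     ]
```

View pics/s5.png

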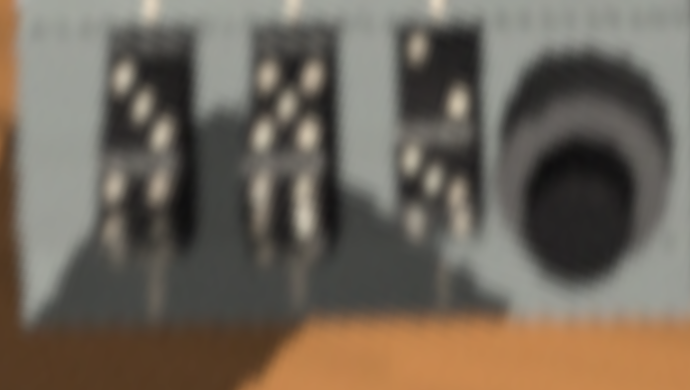

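The code stands at 4-6-3. Now the load key.

Emit:
{"name": "drive_tool", "arguments": {"commands": "-0.04 -0.04 0 0 0 0 0; -0.079 -0.04 0 0 0 0 0; -0.079 -0.04 0 0 0 0 0; -0.079 -0.04 0.02 0 0 0 0; -0.079 -0.04 0.03 0 0 0 0"}}

```text
time: 13.7
eef_pos: [0.5339, -0.146, 0.091]
tool_rot: [-0.095, 0.996, 0.0, -0.0]
contact_force: [0.2, 0.7, -0.5]
opening: -0.0
gripper_force: 0.0
```

Emit:
{"name": "drive_tool", "arguments": {"commands": "0 0 0.002 0 0 0 0; 0 0 0.004 0 0 0 0; 0 0 0.005 0 0 0 0; 0 0 0.005 0 0 0 0"}}

```text
time: 14.03
eef_pos: [0.5328, -0.1463, 0.0883]
tool_rot: [-0.094, 0.996, -0.0, 0.0]
contact_force: [0.2, 0.2, 0.8]
opening: 0.0
gripper_force: 0.0
```

```bash
python3 -c "
from h import *
go([0,-.058,.085])"
```

```text
t 14.03 shift [0.0014 0.0002 0.0033] az -0.001 tilt [ 0. -0. -1.] F [0.23 0.18 0.76] q [-0.41  0.35 -0.26  0.96  0.   -0.6 ]
in counter mm [  1.45 -58.16  88.34]
```

Emit:
{"name": "drive_tool", "arguments": {"commands": "0 0 0.001 0 0 0 0; 0 0 0.002 0 0 0 0; 0 0 0.003 0 0 0 0; 0 0 0.004 0 0 0 0; 0 0 0.004 0 0 0 0"}}

```text
time: 14.45
eef_pos: [0.5333, -0.1465, 0.0843]
tool_rot: [-0.094, 0.996, -0.0, 0.001]
contact_force: [0.3, 0.4, 2.9]
opening: -0.0
gripper_force: 1.4
```

Emit:
{"name": "drive_tool", "arguments": {"commands": "0 0 0.001 0 0 0 0; 0 0 0.002 0 0 0 0; 0 0 0.003 0 0 0 0; 0 0 0.003 0 0 0 0"}}

```text
time: 14.78
eef_pos: [0.5333, -0.1465, 0.0811]
tool_rot: [-0.094, 0.996, -0.0, 0.0]
contact_force: [0.8, 0.4, 4.4]
opening: -0.0
gripper_force: 2.4
```

Emit:
{"name": "drive_tool", "arguments": {"commands": "0 0 0.0005 0 0 0 0; 0 0 0.001 0 0 0 0; 0 0 0.001 0 0 0 0"}}

```text
time: 15.03
eef_pos: [0.5334, -0.1466, 0.081]
tool_rot: [-0.094, 0.996, -0.0, 0.001]
contact_force: [-2.2, 0.0, 10.4]
opening: 0.0
gripper_force: 4.9
```

Emit:
{"name": "drive_tool", "arguments": {"commands": "0 0 0.0004 0 0 0 0; 0 0 0.0008 0 0 0 0; 0 0 0.0008 0 0 0 0"}}

```text
time: 15.28
eef_pos: [0.5334, -0.1466, 0.0809]
tool_rot: [-0.094, 0.996, -0.001, 0.001]
contact_force: [-2.3, 0.5, 15.0]
opening: -0.0002
gripper_force: 7.3
```

The travel ends at a hard stop at 81 mm, so the key is fully down. Releasing.

Emit:
{"name": "drive_tool", "arguments": {"commands": "0 0 -0.003 0 0 0 0; 0 0 -0.008 0 0 0 0; 0 0 -0.02 0 0 0 0; 0 0 -0.05 0 0 0 0; 0.03 0 -0.08 0 0 0 0"}}

```text
time: 15.7
eef_pos: [0.506, -0.1513, 0.1578]
tool_rot: [-0.095, 0.995, 0.001, -0.0]
contact_force: [0.7, -2.3, 1.1]
opening: -0.0001
gripper_force: 0.0
```

Emit:
{"name": "drive_tool", "arguments": {"commands": "0.08 0 0 0 0 0 0; 0.08 0 0 0 0 0 0; 0.08 0 0 0 0 0 0; 0.08 0 0 0 0 0 0"}}

```text
time: 16.03
eef_pos: [0.423, -0.1663, 0.1582]
tool_rot: [-0.093, 0.996, 0.001, -0.001]
contact_force: [0.7, -1.0, 0.5]
opening: -0.0002
gripper_force: 0.0
```

Run:
```python
from h import *
c=bot.camera("scene"); r=rect(c,.077); cv2.imwrite("pics/s6.png",cv2.resize(r,(690,390)))
```

```text
(no output)
```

View pics/s6.png

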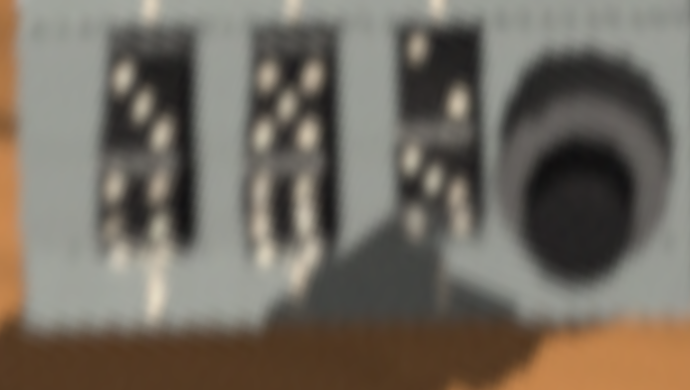

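The wheels still read 4-6-3, the key is back up, and the arm is clear. Handing in.

```bash
python3 -c "
from station import bot
print(bot.job_done())"
```

```text
the job is handed in; nothing more can be done
None
```

The wheels read 4 - 6 - 3 in the last picture, the load key was pressed to its stop and came back up, the jar, screwdriver and collar were not touched, and the job is handed in (no verdict was returned).

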